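# Press the worn axle sleeve out of a dolly caster wheel

### The arm

A 7-joint arm with a two-finger parallel gripper is mounted at the origin on the work surface. World frame = base frame: x ahead of the robot, y to its left, z up, the work surface at z = 0. Lengths are in m, angles in rad, forces in N, time in s.
With the tool pointing down it reaches from about 0.35 to 0.9 m from the base axis. Payload 19.9 kg.
Tool frame: the origin (TCP) lies at the very end of the fingers, on their centre line; the grasp point (between the pads) lies 19 mm behind it; z points along the fingers, y is the direction in which the jaws open and shut (so a half turn about z gives the same grasp; the last joint's range is limited). The gripper opens to 85 mm and grips with 20 to 120 N. Pads are 22 mm wide; open, the fingers measure 114 mm over their backs; the gripper's body (76 mm by 85 mm) begins 54 mm behind the grasp point. The pads swing forward as they close: fully open they stand 13 mm farther back than shut.
Start: joints at [1.214, 0.417, -0.01, 1.614, 0.005, 1.111, -0.053], TCP at [0.194, -0.594, 0.231] pointing down, gripper open.
Joint ranges: [-2.81, 2.81], [-0.39, 2.02], [-1.27, 1.25], [0.06, 2.57], [-1.19, 4.33], [0.19, 2], [-2.82, 2.82]. Speed limits (rad/s): [1.89, 1.89, 2.39, 2.39, 3.01, 3.01, 3.01].

### API

Orientations are given as a 3x3 rotation matrix whose columns are the frame's x, y, z axes.
In Python, from plant import * gives the robot as it stands. The module is installed in compiled form; this text tells all that it offers.
- The arm moves only by the shell command python3 -m creep 'ROWS' [FORCE]. ROWS is text: rows parted by semicolons, each of 7 numbers parted by spaces: the shift along the world's x, y, z in m, then the turn, a rotation vector about the world's x, y, z in units of 8 degrees (1.0 is 8 degrees), then the opening, from 0 (shut) to 1 (fully open). In form: tx ty tz ax ay az fingers; .... A call has 1 to 20 rows; each row shifts and turns the pose as measured when the row begins; what a row does not reach is not made up. A row lasts 1/8 s, in which the tool goes at most 62.5 mm and 10.7 degrees, less where a joint would pass 70% of its speed; a pose out of reach is approached as far as the arm can. A call with a gripper value outside its range is refused whole. The fingers move at their own pace and stop on an object; FORCE is the grip in N (left out, the last holds). Time passes only in rows, so rows that do not move let the fingers close. It gives the time, the measured TCP pose, the force and the opening at its end, in the units of the state.
- get_state(): the state, without advancing time (a new reading comes with each control period).
- snapshot(name): name is "side" or "top" or "wrist"; returns the picture (480x640x3 uint8, red, green, blue); there is no depth.
- get_calibration(name): a dict with "vertical_fov" (degrees; the focal length in pixels is half the picture's height over the tangent of half this angle, whatever the lens; pixels are square), "cx", "cy" (the principal point, pixels), "k1" (the pictures are not rectified: a ray, as slopes to the right and down, at radius r is drawn at 1 + k1 r^2 times it, then the intrinsics apply), "world_from_camera" (4x4, takes a point from camera to world coordinates). Camera axes: x right, y down, z forward; pixel columns grow to the right and rows downward; lengths in m; the calibration is good to about 2 mm. A picture is of the moment at which its call begins: read the wrist's pose just before it. get_calibration takes no time and is no camera call; for the wrist camera it gives the pose at the moment of the call.
- hand_in(): hands the job in, once; it reports no verdict.
The state is a dict: "time_s": time; "joint_pos": joint angles; "joint_velocities": joint speeds; "joint_torque": joint torques, N m; "ee_pos": TCP position; "tcp_rot": TCP orientation; "wrist_force": force on the tool from outside, world axes, zero at the start; "ft_torque": the same for the moment, N m; "gripper_width": finger opening in m.
Only numpy, scipy, OpenCV 4.12 (cv2) and the standard library are available. Lean on these libraries where they do the work, as an engineer would, in place of code of your own. Each camera call takes 0.05 s, during which the arm holds its last target.

### The job

Get the worn steel axle sleeve out of the caster wheel that lies on the wooden cradle: take the middle-sized of the three stepped drifts from the stand and feel its loose nose into the sleeve lightly, so that the sleeve does not shift before the drift's shoulder sits square on it, then press it straight down, without forcing, until the sleeve drops out underneath onto the cradle's floor. Draw the drift out, leave the wheel lying flat where it was, hang the drift back in its own hole in the stand, and leave everything else alone.

Things in the scene. Friction and masses are not known exactly. Their poses are not given: they have to be found in the camera images.
- drift: Middle-sized steel drift, upright, 0.4 kg. Origin on its axis under the collar, z up along the handle. Upwards: collar 36 mm across, z 0 to 6 mm; round handle 26 mm across, z 6 to 66 mm (small drift 18 mm, large 34 mm). Downwards: body 18 mm across to z = -55 mm, where a flat shoulder steps to the nose, 12 mm across, z -55 to -65 mm, with a 0.5 mm chamfer.
- drift_shoulder (a point): Centre of the drift's shoulder, 55 mm below the drift's origin; this flat face pushes on the sleeve's end. The nose under it is an exchangeable tip held by a rubber ring in an oversize socket: it has slumped 2.2 to 3 mm off the drift's axis, to a side that is not measured and differs each time. About 1.6 N sideways shifts it (up to 3 mm each way); it stays where pushed.
- wheel: Loose caster wheel lying flat on the cradle, about 0.3 kg: grey tyre 100 mm across, black plastic hub 40 mm across and 38 mm long with a 25 mm bore. Origin at the centre of the hub's lower end, 57 mm above the table; z is the bore's axis, up. Hub z 0 to 38 mm, tyre 3 to 35 mm.
- sleeve: Steel sleeve tight in the wheel's bore, 24 mm outside, 13 mm inside, 34 mm long. Origin at its centre, z along its axis. At the start its centre is 19 mm above the wheel's origin, its upper end 2 mm below the hub's. It slides under about 10 to 16 N; the grip ends after about 33 mm of travel and it is wholly out after 36 mm, then falls some 15 mm onto the cradle's floor.
- cradle: Fixed hardwood cradle 130 x 136 mm: floor board 10 mm thick, two cheeks 40 mm wide and up to z = 60 mm along the cradle's x, with a 56 mm gap between them, open at both ends but for a 6 mm lip. Origin at the centre of its underside. The tyre rests on the cheeks, the hub hangs over the gap.
- stand: Fixed steel stand: plate 80 x 210 mm, 6 mm thick, top at z = 82 mm, on two end plates; three 28 mm through holes in a row along the stand's y, at -66, 0 and 66 mm. Origin at the centre of its underside. Each drift hangs in a hole by its collar, which lies on the plate; which drift is in which hole varies.
- drift_small: Small drift hanging in the stand, handle 18 mm across, top 66 mm above the plate; origin as for the drift. Leave alone.
- drift_large: Large drift hanging in the stand, handle 34 mm across, top 66 mm above the plate; origin as for the drift. Leave alone.
- spare_wheel: A second caster wheel lying flat on the table, 100 mm across, 38 mm high. Origin at the centre of its underside. Leave alone.
- new_sleeve: New steel sleeve standing on the table, 24 mm across, 34 mm high. Origin at the centre of its underside. Leave alone.
- fork: Empty steel caster fork standing on its 90 x 70 mm plate, 115 mm high. Origin at the centre of its underside. Leave alone.
- mallet: Mallet lying on the table, 260 mm long. Leave alone.
- spanner: Steel spanner lying on the table, 180 mm long. Leave alone.
- oil_can: Aluminium can standing on the table, 52 mm across, 150 mm high. Leave alone.
Mind the look-alikes: they are no part of the job. What is shaped like the drift but blue is not meant. What is shaped like the wheel but turquoise is not meant.

How it is judged:
On the way, in this order (a step that is already met when the one before it is completed fails the run):
1. the drift's shoulder sits on the sleeve (within 3 mm, nose inside it) while the sleeve is still within 5 mm of its starting place in the hub (z of drift_shoulder in the frame of sleeve between 0.014 and 0.02 m and horizontal distance between drift_shoulder and sleeve below 0.004 m and angle between the z axis of drift and the z axis of wheel, either way round below 0.12 rad and z of sleeve in the frame of wheel above 0.014 m), for 0.1 s.
2. the sleeve has dropped out under the hub while the drift's shoulder stands at least 8 mm down the bore (height (world z) of sleeve below 0.036 m and z of drift_shoulder in the frame of wheel below 0.03 m and horizontal distance between drift_shoulder and wheel below 0.006 m), for 0.05 s.
At the end, for the whole second after the job is handed in: The sleeve rests on the cradle's floor (centre below 36 mm, within 60 mm of the wheel's axis), the wheel lies flat (0.08 rad) within 15 mm of where it was, and the drift hangs upright (0.1 rad) in its own hole, within 14 mm of its first place, all released and at rest (height (world z) of sleeve below 0.036 m and horizontal distance between sleeve and wheel below 0.06 m and linear speed of each of sleeve, wheel, drift below 0.02 m/s and distance of wheel from where it was at the start of the episode below 0.015 m and angle between wheel's own z axis and vertical below 0.08 rad and distance of drift from where it was at the start of the episode below 0.014 m and angle between drift's own z axis and vertical below 0.1 rad); the robot touches nothing.
It fails at once if the drift is forced against the plastic wheel with more than 25 N (contact force between drift and wheel above 25 N).
It fails at once if the drift presses on the sleeve with more than 50 N (contact force between drift and sleeve above 50 N).
It fails at once if the wheel is tipped more than 0.3 rad or shifted more than 25 mm (angle between wheel's own z axis and vertical above 0.3 rad or distance of wheel from where it was at the start of the episode above 0.025 m).
It fails at once if another drift or a bystander is moved more than 25 mm (distance of any of drift_small, drift_large, spare_wheel, new_sleeve, fork, mallet, spanner, oil_can from where it was at the start of the episode above 0.025 m).
It also fails if it takes over 72 s, if anything falls off the work surface, if the arm or the gripper's body presses on something with over 40 N, if the wrist force passes 120 N, or if a joint passes its speed limit or range.

## Working session

There is one attempt and no reset: what is moved stays moved. The work goes in short steps, Python scripts to look and compute and a shell command to move; the robot and the scene stay as the last step left them, time stands still between calls to the robot, and variables do not carry over. Pictures are saved under pics/ and viewed, and the job is handed in when it is done.

```bash
mkdir -p pics; cat > h.py <<'E'
import numpy as np, cv2
from plant import *
def save(n,im,sc=1): cv2.imwrite(f'pics/{n}.png',cv2.cvtColor(im,cv2.COLOR_RGB2BGR))
def K(c):
    f=240/np.tan(np.radians(c['vertical_fov'])/2); return f
def ray(c,u,v):
    f=K(c); d=np.array([(u-c['cx'])/f,(v-c['cy'])/f]); s=d.copy()
    for _ in range(30): s=d/(1+c['k1']*(s@s))
    T=np.array(c['world_from_camera']); r=T[:3,:3]@np.array([s[0],s[1],1]); return T[:3,3],r/np.linalg.norm(r)
def onz(c,u,v,z):
    o,r=ray(c,u,v); return o+r*(z-o[2])/r[2]
def proj(c,P):
    T=np.array(c['world_from_camera']); p=T[:3,:3].T@(np.array(P)-T[:3,3]); s=p[:2]/p[2]; s=s*(1+c['k1']*(s@s)); f=K(c); return s*f+[c['cx'],c['cy']]
E
python3 - <<'E'
from h import *
for n in ['side','top','wrist']:
    c=get_calibration(n); im=snapshot(n); save(n+'0',im); np.save(n+'0.npy',im); print(n,c)
s=get_state(); print(s)
E
```

```text
side {'vertical_fov': 43.12765914608901, 'cx': 330.1538227790675, 'cy': 238.0976851866405, 'k1': -0.0736211666291505, 'world_from_camera': array([[-0.82897203, -0.36176072,  0.42653788,  0.02819363],
       [-0.55920753,  0.52301565, -0.64322747,  0.75173686],
       [ 0.00960844, -0.77174077, -0.63586466,  0.84962561],
       [ 0.        ,  0.        ,  0.        ,  1.        ]])}
top {'vertical_fov': 43.64236772571437, 'cx': 314.20904821287417, 'cy': 229.7959117264471, 'k1': 0.017924541392878534, 'world_from_camera': array([[ 0.01212294, -0.99208314,  0.12499634,  0.3769184 ],
       [-0.99983398, -0.01372731, -0.01198196, -0.01494812],
       [ 0.01360296, -0.12483034, -0.99208485,  1.2742345 ],
       [ 0.        ,  0.        ,  0.        ,  1.        ]])}
wrist {'vertical_fov': 66.05543726556604, 'cx': 319.47439615933195, 'cy': 234.85941514759926, 'k1': -0.014647392450343208, 'world_from_camera': array([[ 0.30999344, -0.90806731, -0.28163421,  0.26681517],
       [-0.9507381 , -0.29641206, -0.0907577 , -0.57030525],
       [-0.00106567,  0.29589466, -0.95521998,  0.37381624],
  
[... 188 characters left out ...]
301493]), 'joint_velocities': array([-0.00033841, -0.00419132, -0.00015399, -0.0008373 ,  0.00109502,
       -0.00070834,  0.00118562]), 'joint_torque': array([ 1.01299753e-03, -8.64741540e+01,  6.78816196e-01, -4.35055411e+01,
        1.90974103e-02,  5.85851027e-03, -8.21454887e-05]), 'ee_pos': array([ 0.19403027, -0.59385632,  0.23081828]), 'tcp_rot': array([[ 9.50547074e-01,  3.10580311e-01, -3.60610350e-04],
       [ 3.10580510e-01, -9.50546706e-01,  8.40663983e-04],
       [-8.16832989e-05, -9.11089235e-04, -9.99999582e-01]]), 'wrist_force': array([-0.25286758,  0.47392352,  0.01158047]), 'ft_torque': array([ 0.00514288, -0.01529855,  0.03681083]), 'gripper_width': 0.08522997471226373}
```

View pics/side0.png

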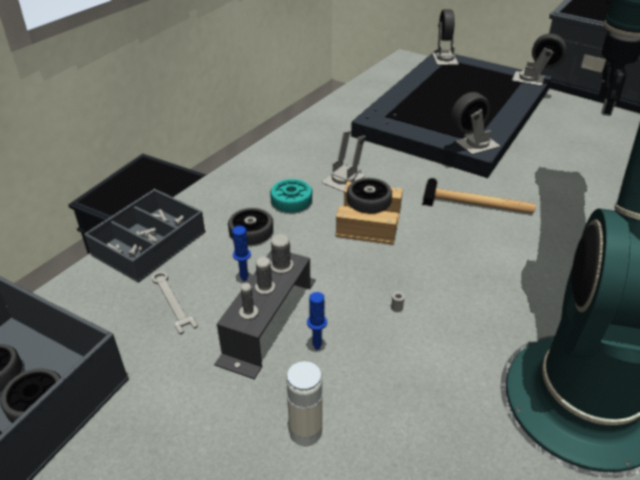

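View pics/top0.png

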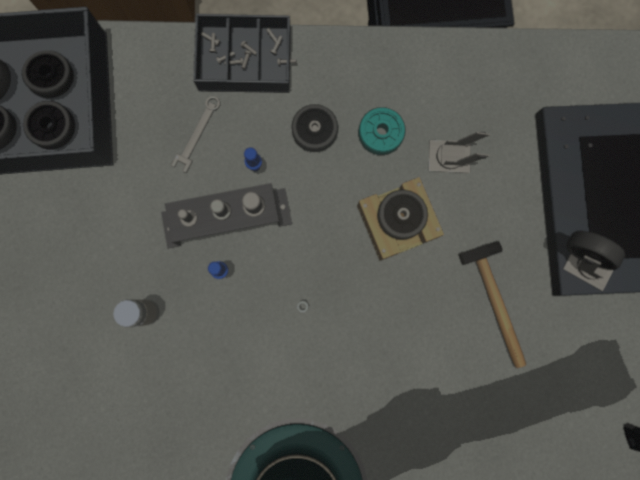

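View pics/wrist0.png

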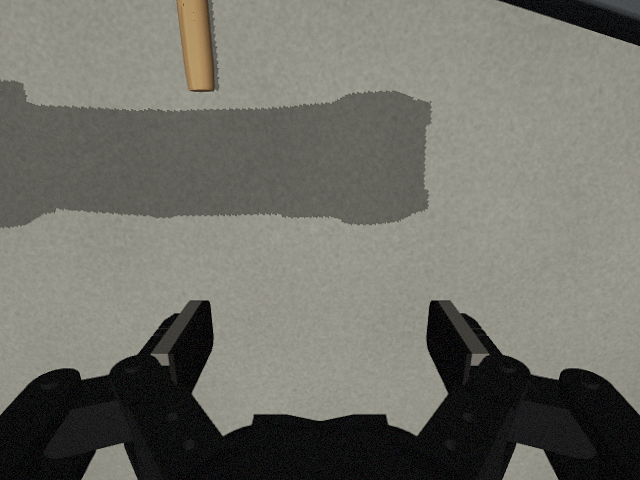

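The side and top views show the stand with the small, middle and large drifts (top-view handle tops at about (186,217), (219,209) and (252,203)). The wheel is on the cradle at about (403,214), and the blue and turquoise look-alikes are nearby. Next I'll zoom in and measure.

```bash
python3 - <<'E'
from h import *
im=np.load('top0.npy'); c=get_calibration('top')
a=cv2.resize(im[170:260,150:310],None,fx=5,fy=5,interpolation=cv2.INTER_CUBIC); save('topst',a)
a=cv2.resize(im[165:265,350:450],None,fx=6,fy=6,interpolation=cv2.INTER_CUBIC); save('topwh',a)
for n,u,v,z in [('small',186,213,.148),('mid',219,208,.148),('large',252,201,.148),('wheel',403,214,.095),('new',303,307,.034),('oil',128,313,.15)]:
    print(n,onz(c,u,v,z))
E
```

```text
small [0.54750872 0.21459831 0.148     ]
mid [0.55799931 0.15262104 0.148     ]
large [0.57238487 0.09045749 0.148     ]
wheel [ 0.55966845 -0.20575712  0.095     ]
new [ 0.37326059 -0.00886985  0.034     ]
oil [0.35895972 0.31345459 0.15      ]
```

View pics/topst.png

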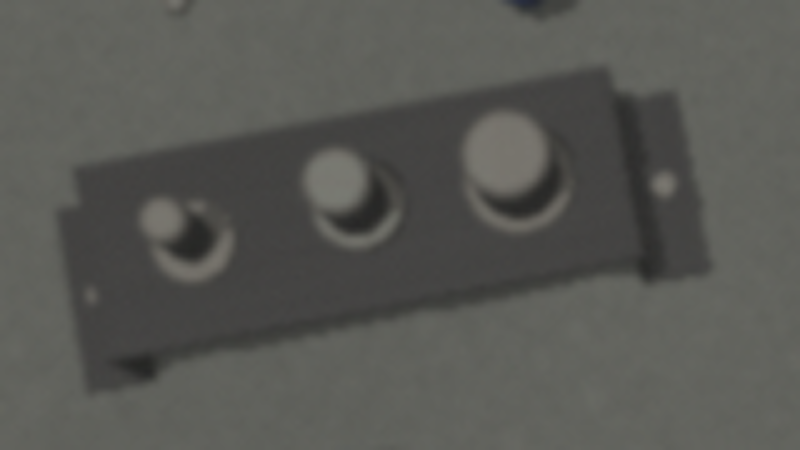

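View pics/topwh.png

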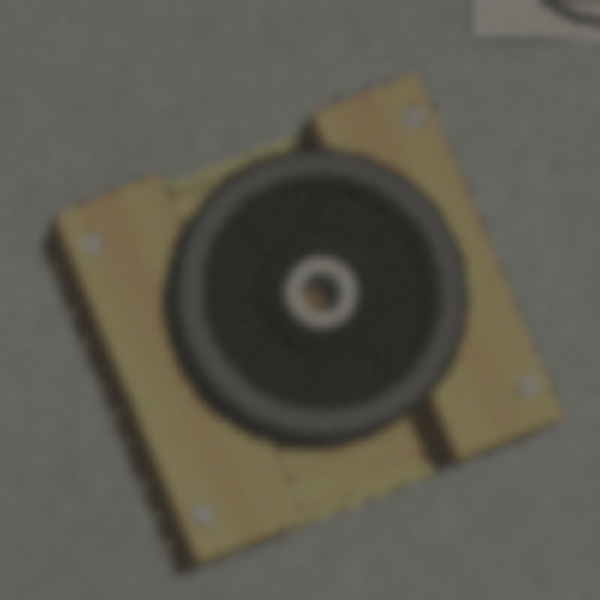

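```bash
python3 - <<'E'
from h import *
c=get_calibration('top'); cs=get_calibration('side')
S=onz(c,182.4,213.6,.148);M=onz(c,217.2,206.2,.148);L=onz(c,251.2,200.6,.148);W=onz(c,403.3,213.7,.093)
print(S,M,L,W); d=L-S; print(np.linalg.norm(d),np.degrees(np.arctan2(d[1],d[0])))
for P in (S,M,L,W): print(proj(cs,P))
im=np.load('side0.npy')
save('sidest',cv2.resize(im[220:380,200:340],None,fx=4,fy=3.75,interpolation=cv2.INTER_CUBIC))
save('sidewh',cv2.resize(im[160:250,320:420],None,fx=6,fy=6,interpolation=cv2.INTER_CUBIC))
E
python3 -m creep '0.02 0.04 0.03 0 0 0.8 1; 0.02 0.04 0.03 0 0 0.8 1; 0.02 0.04 0.03 0 0 0.8 1; 0.025 0.05 0.01 0 0 0.8 1; 0.025 0.05 0 0 0 0.8 1; 0.025 0.05 0 0 0 0.8 1; 0.025 0.05 0 0 0 0.8 1; 0.025 0.05 0 0 0 0.8 1; 0.025 0.05 0 0 0 0.8 1; 0.025 0.05 0 0 0 0.8 1; 0.025 0.05 0 0 0 0.8 1; 0.025 0.05 0 0 0 0.8 1; 0.025 0.05 0 0 0 0.8 1;0.02 0.03 0 0 0 0 1'
```

```text
[0.54626248 0.22133749 0.148     ] [0.56140782 0.15613677 0.148     ] [0.57313391 0.09199581 0.148     ] [ 0.56059258 -0.2066842   0.093     ]
0.13210353790953694 -78.26345068543942
[246.22520112 284.1787232 ]
[263.72565917 259.38104831]
[280.87077723 237.70155378]
[370.16217233 187.73300058]
time_s: 1.9
ee_pos: [0.5278, 0.0776, 0.3324]
tcp_rot: [[-0.238, 0.971, -0.0], [0.971, 0.238, -0.005], [-0.004, -0.001, -1.0]]
wrist_force: [0.0, -1.8, -0.7]
gripper_width: 0.0852
```

View pics/sidest.png

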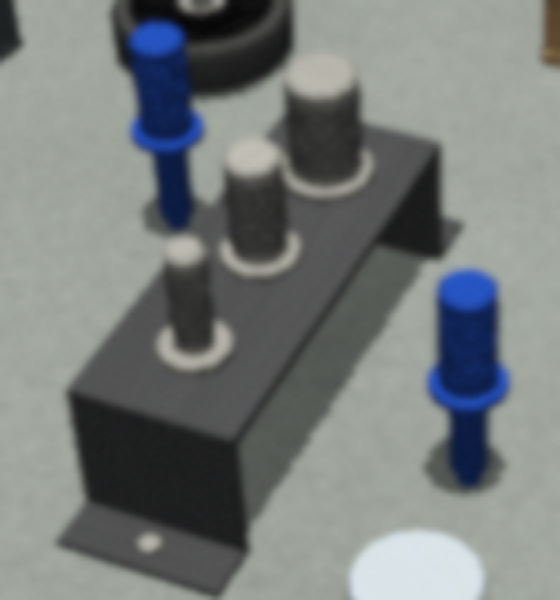

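View pics/sidewh.png

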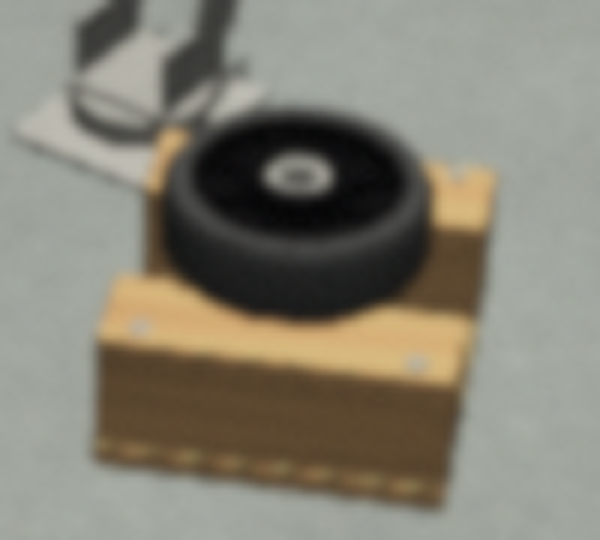

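```bash
python3 - <<'E'
from h import *
c=get_calibration('wrist'); im=snapshot('wrist'); save('w1',im); np.save('w1.npy',im)
np.save('w1c.npy',c['world_from_camera'])
for P in ([.5614,.1561,.148],[.5614,.1561,.082]): print(proj(c,P))
ct=get_calibration('top')
print(onz(ct,217.5,267,.131),onz(ct,250.5,155,.131)); print(get_state()['wrist_force'],get_state()['ee_pos'])
E
```

```text
[378.7237683 128.5283816]
[368.90215107 126.8923841 ]
[0.44708185 0.15436146 0.131     ] [0.666182   0.09721665 0.131     ]
[-3.79834124  2.48079277 -3.65040756] [0.52908382 0.08078852 0.33219236]
```

View pics/w1.png

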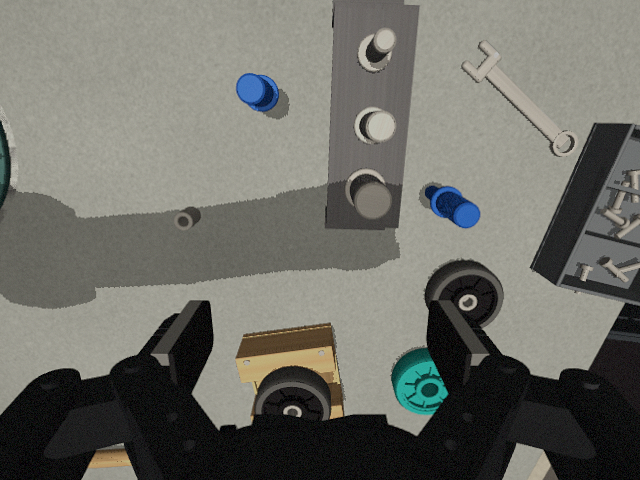

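```bash
cat >> h.py <<'E'
def tri(rs,z=None):
    A=np.zeros((3,3));b=np.zeros(3)
    for o,r in rs:
        Pm=np.eye(3)-np.outer(r,r);A+=Pm;b+=Pm@o
    if z is not None:
        A[2,2]+=1e4; b[2]+=1e4*z
    return np.linalg.solve(A,b)
E
python3 - <<'E'
from h import *
ct=get_calibration('top');cs=get_calibration('side');cw=get_calibration('wrist');cw=dict(cw);cw['world_from_camera']=np.load('w1c.npy')
print(onz(ct,217.2,206.2,.148),onz(cs,263.5,261.3,.148),onz(cw,380,126,.148))
print(tri([ray(ct,217.2,206.2),ray(cs,263.5,261.3),ray(cw,380,126)],.148))
print(onz(ct,403.3,213.7,.093),onz(cs,369.7,189.2,.093),onz(cw,293,412,.093))
E
python3 -m creep '0.016 0.038 -0.03 0 0 -0.25 1; 0.016 0.038 -0.06 0 0 0 1; 0 0 -0.05 0 0 0 1;0 0 0 0 0 0 1'
```

```text
[0.56140782 0.15613677 0.148     ] [0.55857323 0.16028469 0.148     ] [0.56186819 0.15835141 0.148     ]
[0.56106076 0.15777381 0.14799982]
[ 0.56059258 -0.2066842   0.093     ] [ 0.55853029 -0.20131189  0.093     ] [ 0.56266873 -0.20484722  0.093     ]
time_s: 2.45
ee_pos: [0.5597, 0.1547, 0.1962]
tcp_rot: [[-0.204, 0.979, -0.0], [0.979, 0.204, -0.002], [-0.002, -0.001, -1.0]]
wrist_force: [-0.3, -0.3, 1.0]
gripper_width: 0.0853
```

```bash
python3 -m creep '0.001 0.003 -0.03 0 0 0 1; 0 0 -0.03 0 0 0 1;0 0 -0.025 0 0 0 1;0 0 0 0 0 0 1'; python3 - <<'E'
from h import *
im=snapshot('wrist'); save('w2',im); s=get_state();print(s['ee_pos'],s['wrist_force']); c=get_calibration('wrist');print(proj(c,[.561,.1575,.148]))
E
```

```text
time_s: 2.95
ee_pos: [0.565, 0.157, 0.1182]
tcp_rot: [[-0.201, 0.98, 0.008], [0.98, 0.201, -0.002], [-0.003, 0.008, -1.0]]
wrist_force: [0.6, 0.4, -0.0]
gripper_width: 0.0853
[0.56566095 0.1573597  0.11934831] [-0.57270701 -0.51243694  0.98669731]
[305.01126933 339.83892262]
```

View pics/w2.png

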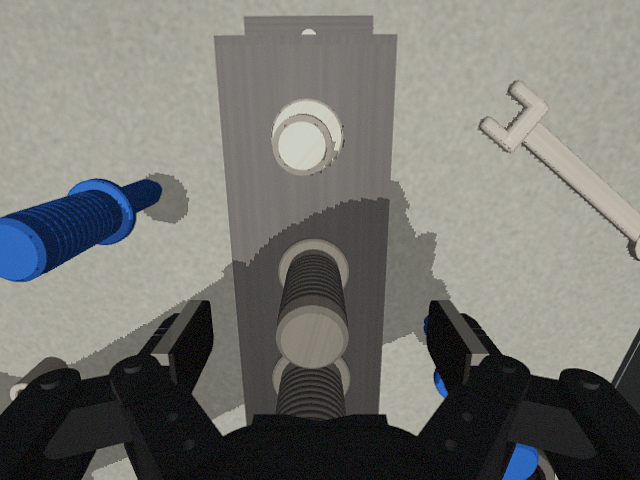

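```bash
python3 - <<'E'
from h import *
print(onz(get_calibration('wrist'),312,336,.148))
E
python3 -m creep '-0.002 0.0015 -0.01 0 0 0 1; 0 0 -0.010 0 0 0 1;0 0 0 0 0 0 1'
```

```text
[0.56313703 0.15952505 0.148     ]
time_s: 3.38
ee_pos: [0.5652, 0.1589, 0.1017]
tcp_rot: [[-0.2, 0.98, 0.015], [0.98, 0.2, -0.001], [-0.004, 0.014, -1.0]]
wrist_force: [0.0, -0.1, -0.1]
gripper_width: 0.0855
```

```bash
python3 -m creep '-0.002 0 -0.002 0 0.11 0 1; 0 0 0 0 0 0 1'; python3 -m creep '0 0 0 0 0 0 0.45;0 0 0 0 0 0 0.3;0 0 0 0 0 0 0.2;0 0 0 0 0 0 0.1;0 0 0 0 0 0 0;0 0 0 0 0 0 0' 60
```

```text
time_s: 3.62
ee_pos: [0.5633, 0.1591, 0.1]
tcp_rot: [[-0.2, 0.98, -0.001], [0.98, 0.2, -0.001], [-0.0, -0.002, -1.0]]
wrist_force: [-0.9, 0.0, 0.1]
gripper_width: 0.0853
time_s: 4.38
ee_pos: [0.5633, 0.1591, 0.1003]
tcp_rot: [[-0.2, 0.98, -0.001], [0.98, 0.2, -0.001], [-0.0, -0.001, -1.0]]
wrist_force: [-1.0, 0.0, 0.7]
gripper_width: 0.0246
```

```bash
python3 -m creep '0 0 0.01 0 0 0 0;0 0 0.02 0 0 0 0; 0 0 0.03 0 0 0 0; 0 0 0.04 0 0 0 0; 0 0 0.04 0 0 0 0; 0 0 0.04 0 0 0 0; 0 0 0 0 0 0 0'; python3 - <<'E'
from h import *
print(get_state()['joint_pos'])
save('s1',snapshot('side'))
E
```

```text
time_s: 5.25
ee_pos: [0.5617, 0.1598, 0.293]
tcp_rot: [[-0.202, 0.979, 0.001], [0.979, 0.202, 0.0], [0.0, 0.001, -1.0]]
wrist_force: [1.0, 0.3, -4.7]
gripper_width: 0.0246
[ 0.24668388  0.37642021 -0.74610719  1.62660558  0.26698161  1.2427002
 -0.34783899]
```

View pics/s1.png

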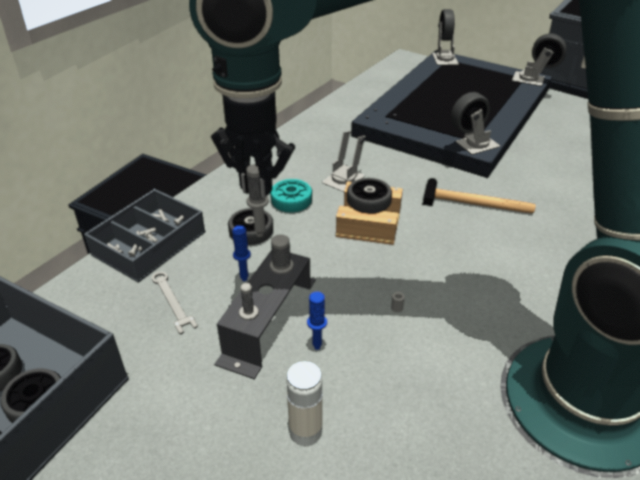

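The middle drift came out of its hole cleanly and is held upright (side view, about (257,190)). Next I'll bring the nose close to the side camera to measure its offset.

```bash
python3 -m creep '-0.03 0.025 0.045 0 0 0.5 0;-0.03 0.03 0.045 0 0 0.5 0;-0.03 0.03 0.045 0 0 0.5 0;-0.03 0.03 0.045 0 0 0.5 0;-0.03 0.03 0.04 0 0 0.5 0;-0.03 0.03 0.04 0 0 0.5 0;-0.03 0.03 0.03 0 0 0.5 0;-0.03 0.03 0.03 0 0 0.5 0;-0.03 0.03 0.02 0 0 0 0; -0.03 0.02 0.01 0 0 0 0;-0.03 0.02 0 0 0 0 0;0 0 0 0 0 0 0;0 0 0 0 0 0 0'; python3 - <<'E'
from h import *
s=get_state();print(s['joint_pos'],s['ee_pos'],s['tcp_rot'])
save('s2',snapshot('side'))
print(proj(get_calibration('side'),s['ee_pos']-[0,0,.083]))
E
```

```text
time_s: 6.92
ee_pos: [0.2155, 0.4679, 0.6412]
tcp_rot: [[-0.704, 0.71, -0.013], [0.71, 0.704, -0.017], [-0.003, -0.021, -1.0]]
wrist_force: [0.4, 1.2, -4.4]
gripper_width: 0.0246
[-0.45129845  0.27793068 -1.06969938  1.02587356  0.25312392  1.98537534
 -0.62317373] [0.21546946 0.46794197 0.64123872] [[-0.70440565  0.7096814  -0.01284462]
 [ 0.70979224  0.70421441 -0.01664443]
 [-0.00276688 -0.02084144 -0.99977896]]
[331.04096371 249.8942682 ]
```

View pics/s2.png

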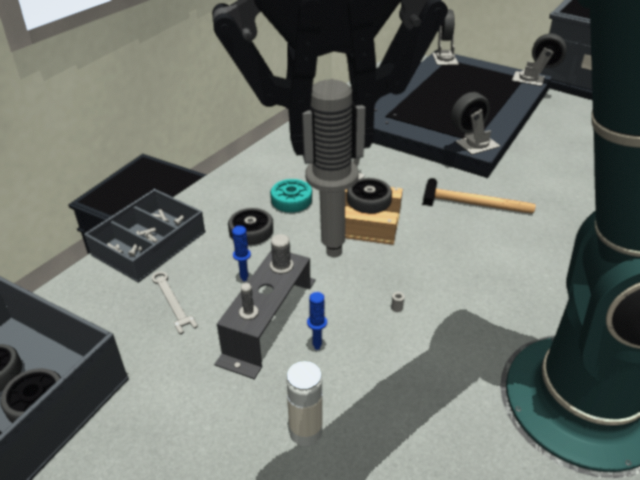

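```bash
python3 - <<'E'
from h import *
im=snapshot('side'); np.save('s3.npy',im)
save('s3z',cv2.resize(im[165:265,290:380],None,fx=6,fy=6,interpolation=cv2.INTER_CUBIC))
E
```

```text
(no output)
```

View pics/s3z.png

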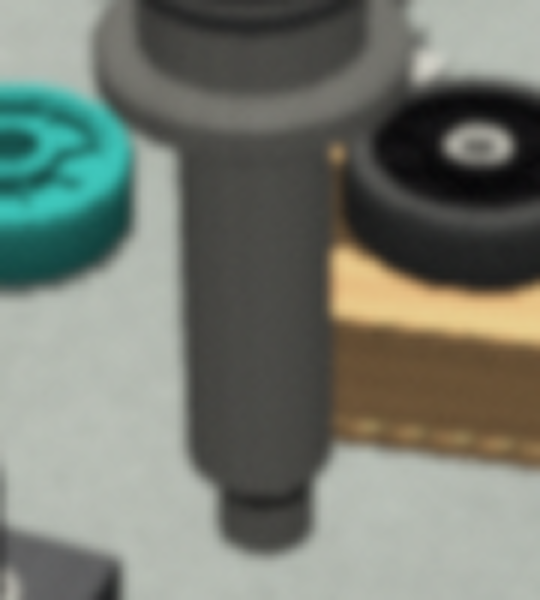

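```bash
python3 -m creep '0 0 -0.01 0 0 1.25 0;0 0 0 0 0 1.25 0;0 0 0 0 0 1.25 0;0 0 0 0 0 1.25 0;0 0 0 0 0 1.25 0;0 0 0 0 0 1.25 0;0 0 0 0 0 1.25 0;0 0 0 0 0 1.25 0;0 0 0 0 0 1.25 0;0 0 0 0 0 0 0'; python3 - <<'E'
from h import *
s=get_state();print(s['joint_pos'],s['ee_pos'],s['tcp_rot'])
im=snapshot('side'); np.save('s4.npy',im); save('s4',im)
u,v=proj(get_calibration('side'),s['ee_pos']-[0,0,.083]).astype(int);print(u,v)
save('s4z',cv2.resize(im[v-85:v+15,u-45:u+45],None,fx=6,fy=6,interpolation=cv2.INTER_CUBIC))
E
```

```text
time_s: 8.28
ee_pos: [0.2249, 0.4633, 0.6295]
tcp_rot: [[-0.687, -0.727, 0.019], [-0.727, 0.687, -0.015], [-0.002, -0.024, -1.0]]
wrist_force: [-0.3, -0.5, -3.9]
gripper_width: 0.0247
[-0.33297395  0.30354119 -1.23893067  1.07319941  0.33116534  1.96173705
  0.95324952] [0.224919   0.46325673 0.6294814 ] [[-0.68671481 -0.72668707  0.01867267]
 [-0.72692373  0.68656151 -0.01466919]
 [-0.00216003 -0.02364715 -0.99971803]]
324 253
```

View pics/s4z.png

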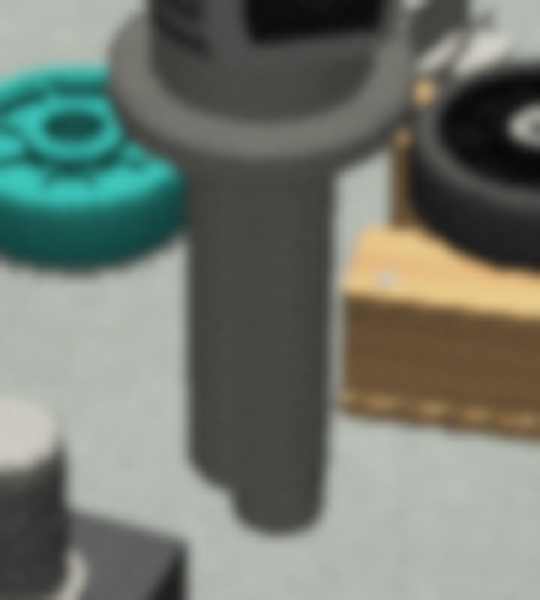

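```bash
python3 - <<'E'
from h import *
c=get_calibration('side')
for R,e,u in (([[-0.70440565,0.7096814,-0.01284462],[0.70979224,0.70421441,-0.01664443],[-0.00276688,-0.02084144,-0.99977896]],[0.21546946,0.46794197,0.64123872],290+261.4/6),([[-0.68671481,-0.72668707,0.01867267],[-0.72692373,0.68656151,-0.01466919],[-0.00216003,-0.02364715,-0.99971803]],[0.224919,0.46325673,0.6294814],279+259.3/6)):
    R=np.array(R);e=np.array(e)
    p=proj(c,e+R@[0,0,.083]); px=proj(c,e+R@[0.001,0,.083])-p; py=proj(c,e+R@[0,0.001,.083])-p
    cam=proj(c,e+R@[0,0,.083]+np.array(c['world_from_camera'])[:3,0]*.001)-p
    print(p[0],u,px[0],py[0],cam[0])
E
```

```text
333.28488119892677 333.56666666666666 0.25908729170220113 -1.3306037426918351 1.3551204580692797
323.24374424828807 322.2166666666667 1.280070467103826 0.27532911592010123 1.3097016406843522
```

View 1 puts the nose only about 0.5 mm off the body axis. View 2 puts it about 2.5 mm to the right, so the slump is roughly +2.5 mm along tool x. I'll move on to the wheel now.

```bash
python3 -m creep '0.028 -0.05 -0.02 0 0 -0.75 0;0.028 -0.05 -0.02 0 0 -0.75 0;0.028 -0.05 -0.02 0 0 -0.75 0;0.028 -0.05 -0.02 0 0 -0.75 0;0.028 -0.05 -0.02 0 0 -0.75 0;0.028 -0.05 -0.025 0 0 -0.75 0;0.028 -0.05 -0.025 0 0 -0.75 0;0.028 -0.05 -0.025 0 0 -0.75 0;0.028 -0.05 -0.03 0 0 -0.75 0;0.028 -0.05 -0.03 0 0 -0.75 0;0.028 -0.05 -0.03 0 0 -0.75 0;0.028 -0.05 -0.035 0 0 -0.75 0;0.028 -0.05 -0.035 0 0 -0.75 0;0.025 -0.05 -0.04 0 0 -0.75 0;0 0 0 0 0 0 0'; python3 - <<'E'
from h import *
s=get_state();print(s['joint_pos'],s['ee_pos'],s['tcp_rot'])
c=get_calibration('wrist');print(proj(c,[.563,-.2045,.093]))
E
```

```text
time_s: 10.2
ee_pos: [0.574, -0.1803, 0.2854]
tcp_rot: [[-0.79, 0.613, -0.013], [0.614, 0.789, -0.027], [-0.007, -0.029, -1.0]]
wrist_force: [-0.3, 1.0, -4.1]
gripper_width: 0.0246
[ 0.69753753  0.39144671 -0.60540612  1.5915989   0.2619791   1.24277409
  0.95024246] [ 0.57399085 -0.18034493  0.28540312] [[-0.78963976  0.61344186 -0.01257532]
 [ 0.6135317   0.78919245 -0.02746153]
 [-0.0069217  -0.02940007 -0.99954376]]
[297.19793343 209.82292479]
```

```bash
python3 -m creep '0.018 -0.03 -0.025 0.2 -0.09 0 0;0.018 -0.03 -0.025 0 0 0 0;0 0 0 0 0 0 0;0 0 0 0 0 0 0'; python3 - <<'E'
from h import *
s=get_state();print(s['ee_pos'],s['tcp_rot'],s['wrist_force'])
c=get_calibration('wrist');print(proj(c,[.563,-.2045,.093]));T=c['world_from_camera']
im=snapshot('wrist');save('w3',im);np.save('w3.npy',im);np.save('w3c.npy',T)
E
```

```text
time_s: 10.7
ee_pos: [0.6109, -0.2416, 0.2344]
tcp_rot: [[-0.781, 0.625, 0.001], [0.625, 0.781, 0.002], [0.001, 0.002, -1.0]]
wrist_force: [0.2, 0.7, -3.1]
gripper_width: 0.0247
[ 0.61089251 -0.24155035  0.23439311] [[-7.80906692e-01  6.24647128e-01  8.38663783e-04]
 [ 6.24647114e-01  7.80903442e-01  2.40769335e-03]
 [ 8.49043302e-04  2.40405276e-03 -9.99996750e-01]] [ 0.20793336  0.69666157 -3.14494213]
[316.67713976 140.86556061]
```

View pics/w3.png

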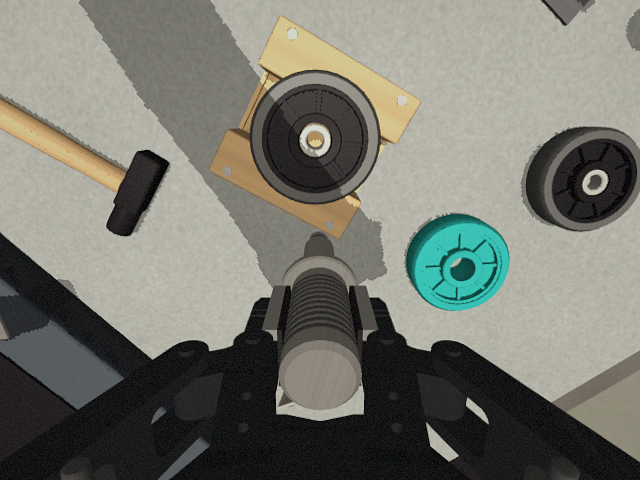

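```bash
python3 - <<'E'
from h import *
im=np.load('w3.npy')
a=cv2.resize(im[105:175,280:350],None,fx=8,fy=8,interpolation=cv2.INTER_CUBIC);b=cv2.resize(im[225:295,285:355],None,fx=8,fy=8,interpolation=cv2.INTER_CUBIC)
b=np.clip(b.astype(float)*2,0,255).astype(np.uint8)
save('w3a',a);save('w3b',b)
E
```

```text
(no output)
```

View pics/w3a.png

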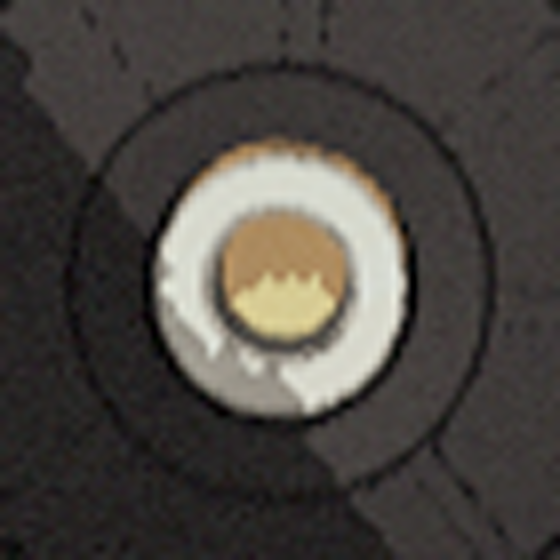

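View pics/w3b.png

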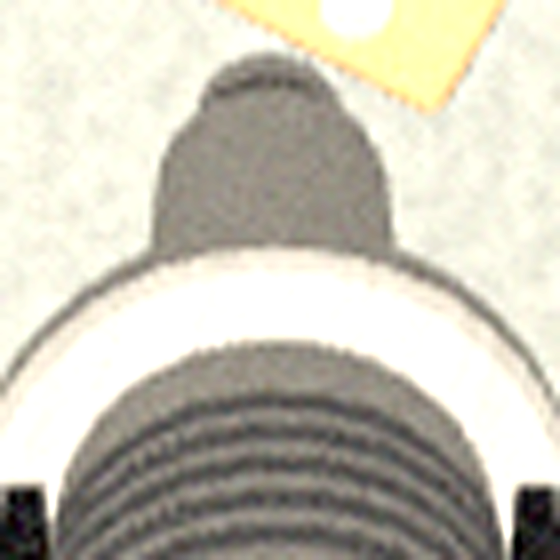

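```bash
python3 - <<'E'
from h import *
c=dict(get_calibration('wrist'));c['world_from_camera']=np.load('w3c.npy')
R=get_state()['tcp_rot'];e=get_state()['ee_pos']
S=onz(c,315.3,140.1,.093); tip=onz(c,318.9,231.9,e[2]-.083); N=tip-R[:,0]*.0058
print(S,tip,N, (R.T@(N-e))*1e3, S-N,e)
# body edges front of shoulder 
print((R.T@(onz(c,285+271.5/8,225+90/8,e[2]-.073)-e))*1e3)
E
```

```text
[ 0.56192193 -0.20495505  0.093     ] [ 0.60583348 -0.23679346  0.15136397] [ 0.61036342 -0.24041557  0.15135952] [ 1.04510616  0.62207044 83.00669876] [-0.04844149  0.03546053 -0.05835952] [ 0.61073673 -0.24172426  0.23436397]
[ 7.07068737  0.65348797 73.00691197]
```

```bash
python3 -m creep '-0.024 0.018 0 0 0 0 0;-0.0245 0.0175 -0.01 0 0 0 0;0 0 -0.015 0 0 0 0;0 0 -0.01 0 0 0 0; 0 0 0 0 0 0 0;0 0 0 0 0 0 0'; python3 - <<'E'
from h import *
s=get_state();print(s['ee_pos'],s['tcp_rot'],s['wrist_force'],s['ft_torque'])
im=snapshot('side');np.save('s5.npy',im);save('s5z',cv2.resize(im[130:230,320:420],None,fx=6,fy=6,interpolation=cv2.INTER_CUBIC))
im=snapshot('wrist');save('w4',im)
E
```

```text
time_s: 11.5
ee_pos: [0.5623, -0.203, 0.2025]
tcp_rot: [[-0.78, 0.626, 0.006], [0.626, 0.78, -0.001], [-0.005, 0.003, -1.0]]
wrist_force: [-0.6, 0.7, -3.1]
gripper_width: 0.0243
[ 0.56227077 -0.20300075  0.20245028] [[-7.79909075e-01  6.25862524e-01  6.15918941e-03]
 [ 6.25871012e-01  7.79926292e-01 -6.74576897e-04]
 [-5.22590615e-03  3.32874946e-03 -9.99980804e-01]] [-0.57893126  0.66522236 -3.09992479] [-0.00716332 -0.00792534 -0.04183587]
```

View pics/s5z.png

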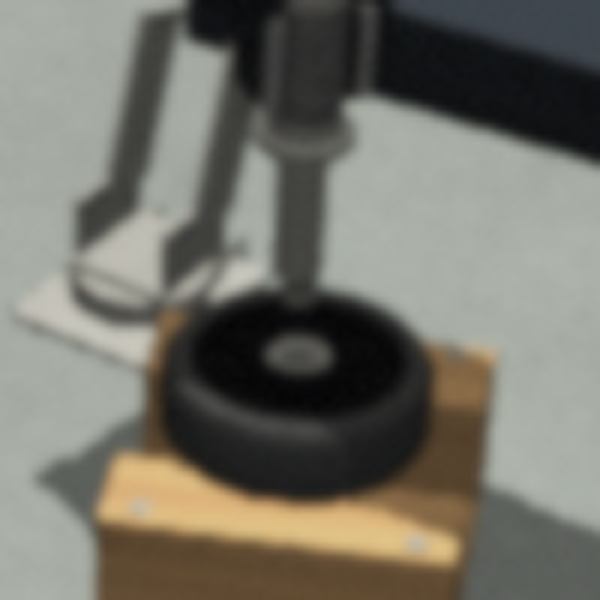

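View pics/w4.png

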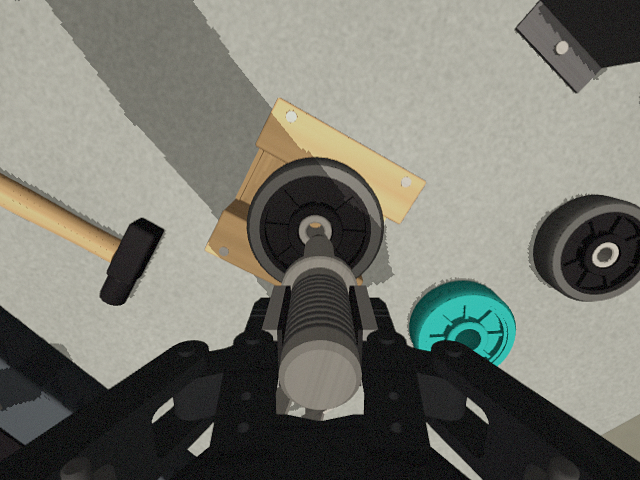

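```bash
python3 -m creep '0 -0.003 0 0 0.04 0 0;0 0 -0.008 0 0 0 0;0 0 -0.008 0 0 0 0;0 0 0 0 0 0 0;0 0 0 0 0 0 0'; python3 - <<'E'
from h import *
s=get_state();print(s['ee_pos'],s['tcp_rot'],s['wrist_force'],s['ft_torque'])
np.save('w5c.npy',get_calibration('wrist')['world_from_camera'])
im=snapshot('wrist');np.save('w5.npy',im)
b=cv2.resize(im[200:290,275:365],None,fx=6,fy=6,interpolation=cv2.INTER_CUBIC)
save('w5z',np.clip(b.astype(float)*1.7,0,255).astype(np.uint8))
E
```

```text
time_s: 12.22
ee_pos: [0.5623, -0.2064, 0.1851]
tcp_rot: [[-0.78, 0.626, -0.0], [0.626, 0.78, -0.0], [-0.0, -0.0, -1.0]]
wrist_force: [-0.3, 0.3, -3.5]
gripper_width: 0.0248
[ 0.56225008 -0.20643778  0.18509564] [[-7.79683166e-01  6.26174215e-01 -1.12310354e-04]
 [ 6.26174201e-01  7.79683073e-01 -4.20363997e-04]
 [-1.75654614e-04 -3.98076578e-04 -9.99999905e-01]] [-0.25167815  0.33089049 -3.52886222] [ 0.02779265 -0.02959884  0.0010104 ]
```

View pics/w5z.png

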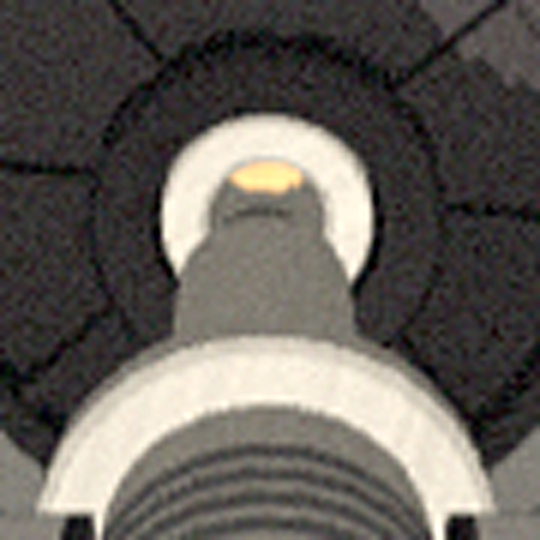

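```bash
python3 - <<'E'
from h import *
c=dict(get_calibration('wrist'));c['world_from_camera']=np.load('w5c.npy')
s=get_state();R=s['tcp_rot'];e=s['ee_pos'];t=lambda P:(R.T@(P-e))*1e3
Fo=onz(c,275+268/6,200+115/6,.093); print('sleeve from far edge',t(Fo)-[12,0,0])
Fi=onz(c,275+268/6,200+160/6,.093); print('sleeve from hole far edge',t(Fi)-[6.5,0,0])
for u in (160,376): print('edge',t(onz(c,275+u/6,200+215/6,.093)))
tip=onz(c,275+267/6,200+193/6,e[2]-.083);print('nose',t(tip)-[5.8,0,0])
for u in (213,322):print('nose edge',t(onz(c,275+u/6,200+205/6,e[2]-.081)))
E
```

```text
sleeve from far edge [ 0.87160938  0.88336013 92.06958853]
sleeve from hole far edge [ 1.23726097  0.88131826 92.07030486]
edge [  1.38021477 -11.13693588  92.07666707]
edge [ 1.36813135 12.8943508  92.06571826]
nose [ 0.87341914  0.76703358 82.99873005]
nose edge [ 5.95368465 -4.95089966 81.00143564]
nose edge [ 5.94787414  6.58855915 80.99617819]
```

```bash
python3 -m creep '0 0 -0.003 0 0 0 0;0 0 -0.002 0 0 0 0;0 0 -0.001 0 0 0 0;0 0 0 0 0 0 0'; python3 -m creep '0 0 -0.001 0 0 0 0;0 0 -0.001 0 0 0 0;0 0 0 0 0 0 0'; python3 -m creep '0 0 -0.001 0 0 0 0;0 0 0 0 0 0 0'
```

```text
time_s: 12.78
ee_pos: [0.5623, -0.2064, 0.1789]
tcp_rot: [[-0.78, 0.626, 0.0], [0.626, 0.78, -0.001], [-0.001, -0.0, -1.0]]
wrist_force: [1.8, 0.8, -2.8]
gripper_width: 0.025
time_s: 13.15
ee_pos: [0.5623, -0.2065, 0.1769]
tcp_rot: [[-0.78, 0.626, 0.0], [0.626, 0.78, -0.001], [-0.001, -0.0, -1.0]]
wrist_force: [-0.3, -0.0, -3.1]
gripper_width: 0.0246
time_s: 13.4
ee_pos: [0.5624, -0.2065, 0.1759]
tcp_rot: [[-0.78, 0.626, 0.0], [0.626, 0.78, -0.001], [-0.001, -0.0, -1.0]]
wrist_force: [-0.4, -0.0, -3.6]
gripper_width: 0.0248
```

```bash
for i in 1; do python3 -m creep '0 0 -0.001 0 0 0 0;0 0 0 0 0 0 0'; done; python3 -m creep '0 0 -0.0007 0 0 0 0;0 0 0 0 0 0 0';python3 -m creep '0 0 -0.0007 0 0 0 0;0 0 0 0 0 0 0'
```

```text
time_s: 13.65
ee_pos: [0.5624, -0.2065, 0.1748]
tcp_rot: [[-0.78, 0.626, 0.0], [0.626, 0.78, -0.001], [-0.001, -0.0, -1.0]]
wrist_force: [0.6, -0.2, -3.6]
gripper_width: 0.0243
time_s: 13.9
ee_pos: [0.5624, -0.2065, 0.1741]
tcp_rot: [[-0.78, 0.626, 0.0], [0.626, 0.78, -0.001], [-0.001, -0.0, -1.0]]
wrist_force: [0.0, -0.5, -4.3]
gripper_width: 0.0247
time_s: 14.15
ee_pos: [0.5624, -0.2065, 0.1733]
tcp_rot: [[-0.78, 0.626, 0.0], [0.626, 0.78, -0.001], [-0.001, -0.0, -1.0]]
wrist_force: [-0.2, 0.9, -3.6]
gripper_width: 0.0249
```

```bash
python3 -m creep '0 0 -0.001 0 0 0 0;0 0 -0.001 0 0 0 0;0 0 0 0 0 0 0';python3 -m creep '0 0 -0.001 0 0 0 0;0 0 -0.001 0 0 0 0;0 0 0 0 0 0 0'; python3 - <<'E'
from h import *
im=snapshot('wrist')
b=cv2.resize(im[200:290,275:365],None,fx=6,fy=6,interpolation=cv2.INTER_CUBIC)
save('w6z',np.clip(b.astype(float)*1.7,0,255).astype(np.uint8))
E
```

```text
time_s: 14.52
ee_pos: [0.5624, -0.2065, 0.1712]
tcp_rot: [[-0.78, 0.626, 0.001], [0.626, 0.78, -0.001], [-0.001, -0.0, -1.0]]
wrist_force: [0.6, 0.2, -3.4]
gripper_width: 0.0244
time_s: 14.9
ee_pos: [0.5624, -0.2065, 0.169]
tcp_rot: [[-0.78, 0.626, 0.001], [0.626, 0.78, -0.001], [-0.001, -0.0, -1.0]]
wrist_force: [0.6, -0.3, -3.7]
gripper_width: 0.0243
```

View pics/w6z.png

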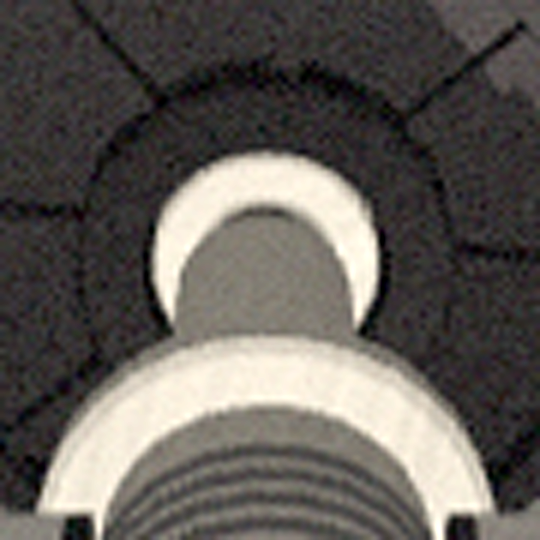

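```bash
python3 -m creep '-0.0008 0.0006 0 0 0 0 0;0 0 0 0 0 0 0';python3 -m creep '-0.0008 0.0006 0 0 0 0 0;0 0 0 0 0 0 0';python3 -m creep '-0.0004 0.0003 0 0 0 0 0;0 0 0 0 0 0 0'; python3 - <<'E'
from h import *
print(get_calibration('wrist')['world_from_camera'][:3,3])
im=snapshot('wrist')
b=cv2.resize(im[200:290,275:365],None,fx=6,fy=6,interpolation=cv2.INTER_CUBIC)
save('w7z',np.clip(b.astype(float)*1.7,0,255).astype(np.uint8))
E
```

```text
time_s: 15.2
ee_pos: [0.5618, -0.206, 0.1692]
tcp_rot: [[-0.78, 0.626, 0.001], [0.626, 0.78, -0.001], [-0.002, -0.0, -1.0]]
wrist_force: [0.7, -1.0, -4.1]
gripper_width: 0.0246
time_s: 15.45
ee_pos: [0.5611, -0.2056, 0.1693]
tcp_rot: [[-0.78, 0.626, 0.002], [0.626, 0.78, -0.001], [-0.002, -0.0, -1.0]]
wrist_force: [0.7, -0.1, -5.0]
gripper_width: 0.0244
time_s: 15.7
ee_pos: [0.5607, -0.2054, 0.1693]
tcp_rot: [[-0.78, 0.626, 0.002], [0.626, 0.78, -0.002], [-0.002, -0.0, -1.0]]
wrist_force: [0.5, -0.9, -3.4]
gripper_width: 0.0249
[ 0.502361   -0.15763718  0.31224508]
```

View pics/w7z.png

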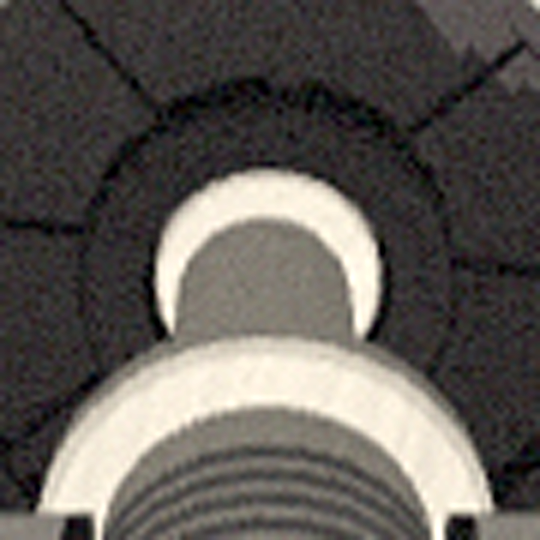

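```bash
python3 -m creep '0 0 -0.001 0 0 0 0;0 0 -0.001 0 0 0 0;0 0 0 0 0 0 0' 100;python3 -m creep '0 0 -0.001 0 0 0 0;0 0 0 0 0 0 0';python3 -m creep '0 0 -0.001 0 0 0 0;0 0 0 0 0 0 0'
```

```text
time_s: 16.12
ee_pos: [0.5608, -0.2053, 0.1673]
tcp_rot: [[-0.78, 0.626, 0.002], [0.626, 0.78, -0.002], [-0.002, 0.0, -1.0]]
wrist_force: [1.1, -0.9, -4.0]
gripper_width: 0.024
time_s: 16.38
ee_pos: [0.5609, -0.2053, 0.1663]
tcp_rot: [[-0.78, 0.626, 0.002], [0.626, 0.78, -0.002], [-0.003, 0.0, -1.0]]
wrist_force: [0.8, -0.4, -2.4]
gripper_width: 0.0238
time_s: 16.62
ee_pos: [0.5612, -0.2054, 0.166]
tcp_rot: [[-0.78, 0.626, 0.003], [0.626, 0.78, -0.002], [-0.003, 0.0, -1.0]]
wrist_force: [-0.3, -0.6, -3.1]
gripper_width: 0.024
```

```bash
python3 -m creep '0 0 -0.001 0 0 0 0;0 0 0 0 0 0 0';python3 -m creep '0 0 -0.001 0 0 0 0;0 0 -0.001 0 0 0 0';python3 -m creep '0 0 -0.002 0 0 0 0;0 0 -0.002 0 0 0 0'
```

```text
time_s: 16.88
ee_pos: [0.5613, -0.2054, 0.1655]
tcp_rot: [[-0.78, 0.626, 0.003], [0.626, 0.78, -0.002], [-0.004, 0.0, -1.0]]
wrist_force: [-0.4, 0.2, -0.9]
gripper_width: 0.0238
time_s: 17.12
ee_pos: [0.5618, -0.2054, 0.1643]
tcp_rot: [[-0.78, 0.626, 0.004], [0.626, 0.78, -0.003], [-0.005, 0.0, -1.0]]
wrist_force: [-1.9, -0.5, 8.9]
gripper_width: 0.0238
time_s: 17.38
ee_pos: [0.562, -0.2056, 0.1613]
tcp_rot: [[-0.779, 0.626, 0.005], [0.626, 0.779, -0.004], [-0.006, 0.0, -1.0]]
wrist_force: [-4.3, -0.1, 10.6]
gripper_width: 0.0243
```

```bash
python3 -m creep '-0.0004 0.0001 -0.002 0.03 0.04 0 0;0 0 -0.002 0 0 0 0;0 0 -0.002 0 0 0 0';python3 -m creep '-0.0004 0.0002 -0.002 0.03 0.04 0 0;0 0 -0.002 0 0 0 0;-0.0003 0 -0.002 0 0 0 0'
```

```text
time_s: 17.75
ee_pos: [0.5623, -0.2057, 0.1568]
tcp_rot: [[-0.779, 0.627, 0.001], [0.627, 0.779, -0.001], [-0.001, -0.0, -1.0]]
wrist_force: [-3.6, 0.3, 10.4]
gripper_width: 0.024
time_s: 18.12
ee_pos: [0.5624, -0.2059, 0.1523]
tcp_rot: [[-0.779, 0.627, -0.003], [0.627, 0.779, 0.002], [0.004, -0.0, -1.0]]
wrist_force: [-1.6, 0.4, 9.3]
gripper_width: 0.0242
```

```bash
python3 -m creep '-0.0007 0.0003 -0.002 -0.01 -0.02 0 0;-0.0004 0.0002 -0.002 0 0 0 0;-0.0003 0.0002 -0.002 0 0 0 0';python3 -m creep '-0.0003 0.0002 -0.003 0 0 0 0;-0.0003 0 -0.003 0 0 0 0;-0.0003 0 -0.003 0 0 0 0'; python3 - <<'E'
from h import *
save('s6',cv2.resize(snapshot('side')[120:250,310:430],None,fx=5,fy=4.5,interpolation=cv2.INTER_CUBIC))
save('w8',snapshot('wrist'))
E
```

```text
time_s: 18.5
ee_pos: [0.5619, -0.2056, 0.1478]
tcp_rot: [[-0.779, 0.627, 0.002], [0.627, 0.779, -0.001], [-0.002, 0.001, -1.0]]
wrist_force: [-2.0, -1.3, 8.6]
gripper_width: 0.0239
time_s: 18.88
ee_pos: [0.5619, -0.2056, 0.1402]
tcp_rot: [[-0.779, 0.627, 0.004], [0.627, 0.779, -0.002], [-0.005, 0.001, -1.0]]
wrist_force: [-3.0, -0.6, 9.0]
gripper_width: 0.0238
```

View pics/w8.png

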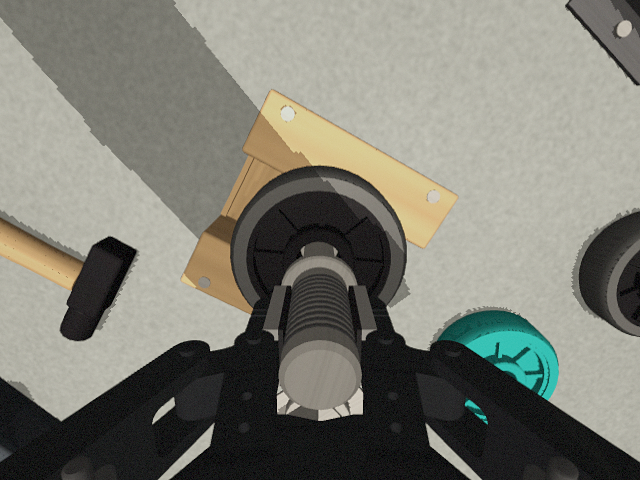

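View pics/s6.png

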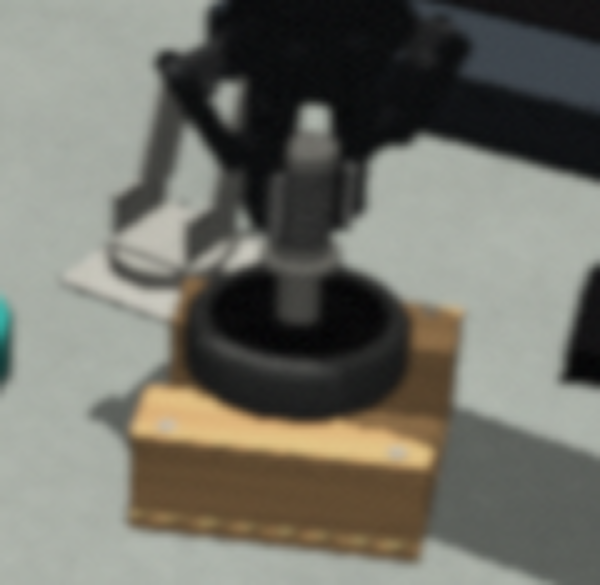

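```bash
python3 -m creep '-0.0003 0 -0.003 0.01 0.03 0 0;-0.0003 0 -0.003 0 0 0 0;0 0 0 0 0 0 0';python3 -m creep '-0.0003 0 -0.002 0 0 0 0;0 0 -0.002 0 0 0 0;0 0 0 0 0 0 0';python3 -m creep '0 0 -0.002 0 0 0 0;0 0 0 0 0 0 0'
```

```text
time_s: 19.35
ee_pos: [0.5617, -0.2055, 0.1346]
tcp_rot: [[-0.779, 0.627, 0.001], [0.627, 0.779, -0.001], [-0.001, -0.0, -1.0]]
wrist_force: [0.1, -0.3, -4.4]
gripper_width: 0.0243
time_s: 19.73
ee_pos: [0.5609, -0.2052, 0.1295]
tcp_rot: [[-0.779, 0.627, -0.0], [0.627, 0.779, 0.0], [0.0, -0.0, -1.0]]
wrist_force: [0.6, 0.2, -4.1]
gripper_width: 0.0239
time_s: 19.98
ee_pos: [0.5608, -0.2052, 0.1272]
tcp_rot: [[-0.779, 0.627, -0.001], [0.627, 0.779, 0.0], [0.001, -0.0, -1.0]]
wrist_force: [-0.5, -0.4, -3.9]
gripper_width: 0.0242
```

```bash
python3 -m creep '0 0 -0.001 0 0 0 0;0 0 0 0 0 0 0;0 0 0 0 0 0 0;0 0 0.006 0 0 0 0;0 0 0.01 0 0 0 0;0 0 0.01 0 0 0 0';python3 -m creep '0 0 0.015 0 0 0 0;0 0 0.015 0 0 0 0;0 0 0.02 0 0 0 0;0 0 0.03 0 0 0 0;0 0 0.03 0 0 0 0;0 0 0 0 0 0 0;0.024 -0.02 0 0 0 0 0;0.024 -0.02 0 0 0 0 0;0 0 0 0 0 0 0'; python3 - <<'E'
from h import *
s=get_state();print(s['ee_pos'],s['tcp_rot']); c=get_calibration('wrist');np.save('w9c.npy',c['world_from_camera'])
im=snapshot('wrist');save('w9',im);np.save('w9.npy',im)
S=snapshot('side');save('s7',cv2.resize(S[120:250,310:430],None,fx=5,fy=4.5,interpolation=cv2.INTER_CUBIC))
u,v=proj(c,[.561,-.205,.093]).astype(int);print(u,v)
save('w9z',cv2.resize(im[v-40:v+40,u-40:u+40],None,fx=7,fy=7,interpolation=cv2.INTER_CUBIC))
E
```

```text
time_s: 20.72
ee_pos: [0.5607, -0.205, 0.1537]
tcp_rot: [[-0.779, 0.627, -0.001], [0.627, 0.779, 0.0], [0.001, -0.0, -1.0]]
wrist_force: [0.3, 0.6, -3.7]
gripper_width: 0.024
time_s: 21.85
ee_pos: [0.6093, -0.2458, 0.2713]
tcp_rot: [[-0.78, 0.626, 0.001], [0.626, 0.78, -0.001], [-0.001, -0.001, -1.0]]
wrist_force: [-0.1, 1.0, -4.6]
gripper_width: 0.0243
[ 0.60927294 -0.24583114  0.2712635 ] [[-7.79665848e-01  6.26195559e-01  5.36553378e-04]
 [ 6.26194663e-01  7.79665785e-01 -1.22820896e-03]
 [-1.18743131e-03 -6.21605720e-04 -9.99999102e-01]]
320 134
```

View pics/w9z.png

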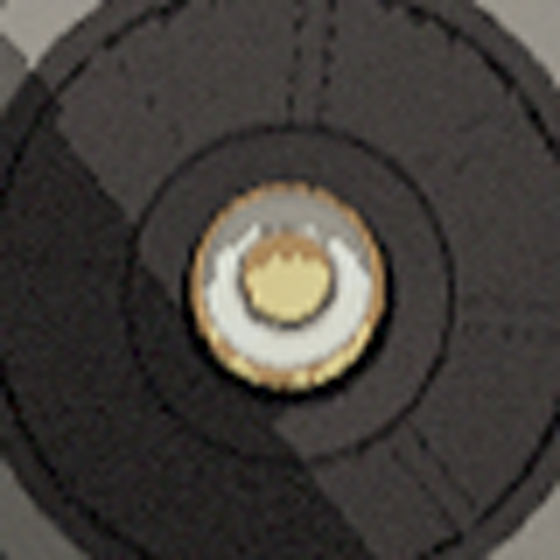

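View pics/s7.png

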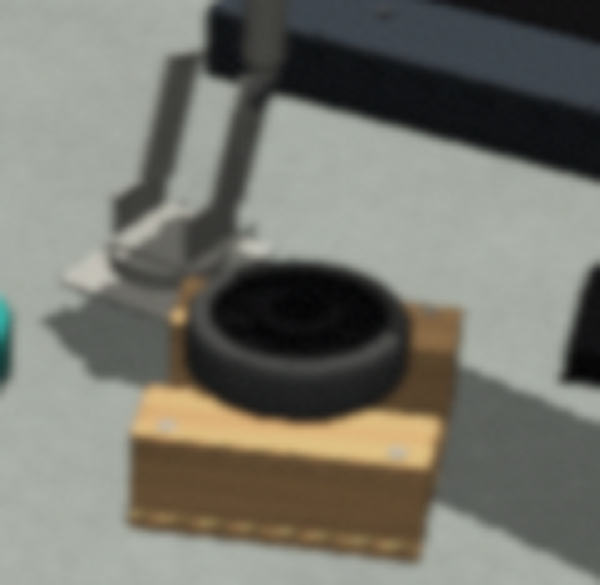

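The sleeve stands on the cradle floor, visible through the empty bore, and the wheel is flat and unmoved. The drift goes back to the stand next.

```bash
python3 -m creep '0 0.005 0.03 0 0 0 0;-0.005 0.044 0 0 0 -0.55 0;-0.005 0.044 0 0 0 -0.55 0;-0.005 0.044 0 0 0 -0.55 0;-0.005 0.044 0 0 0 -0.55 0;-0.005 0.044 0 0 0 -0.55 0;-0.005 0.044 0 0 0 -0.55 0;-0.005 0.044 0 0 0 -0.55 0;-0.005 0.044 0 0 0 -0.55 0;-0.005 0.04 0 0 0 -0.55 0;0 0 0 0 0 0 0;0 0 0 0 0 0 0'; python3 - <<'E'
from h import *
s=get_state();R=s['tcp_rot'];print(np.array([.5633,.1591])-s['ee_pos'][:2],s['ee_pos'][2])
Rt=np.array([[-.2,.98,0],[.98,.2,0],[0,0,-1]]); print(cv2.Rodrigues(Rt@R.T)[0].ravel()/np.radians(8)); print(s['joint_pos'])
E
```

```text
time_s: 23.45
ee_pos: [0.5507, 0.1685, 0.3003]
tcp_rot: [[-0.186, 0.983, -0.003], [0.983, 0.186, -0.002], [-0.001, -0.004, -1.0]]
wrist_force: [0.1, -1.2, -2.8]
gripper_width: 0.0238
[ 0.01257567 -0.00940829] 0.3002752530022951
[ 0.01230947 -0.02417008  0.10128453]
[ 0.14688458  0.33172991 -0.62847015  1.6358275   0.2035873   1.24426702
 -0.33485237]
```

```bash
python3 -m creep '0.0126 -0.0094 0 0.01 -0.02 0.1 0;0 0 -0.03 0 0 0 0;0 0 -0.03 0 0 0 0;0 0 -0.03 0 0 0 0;0 0 -0.02 0 0 0 0;0 0 0 0 0 0 0;0 0 0 0 0 0 0'; python3 - <<'E'
from h import *
s=get_state();R=s['tcp_rot'];print(np.array([.5633,.1591])-s['ee_pos'][:2],s['ee_pos'][2])
Rt=np.array([[-.2,.98,0],[.98,.2,0],[0,0,-1]]); print(cv2.Rodrigues(Rt@R.T)[0].ravel()/np.radians(8))
im=snapshot('wrist');save('w10',im)
E
```

```text
time_s: 24.32
ee_pos: [0.5676, 0.1488, 0.1876]
tcp_rot: [[-0.194, 0.981, 0.002], [0.981, 0.194, -0.003], [-0.003, 0.001, -1.0]]
wrist_force: [-0.4, -0.5, -3.4]
gripper_width: 0.0242
[-0.00425565  0.01029721] 0.18757850495281703
[0.01938233 0.01337174 0.04575043]
```

View pics/w10.png

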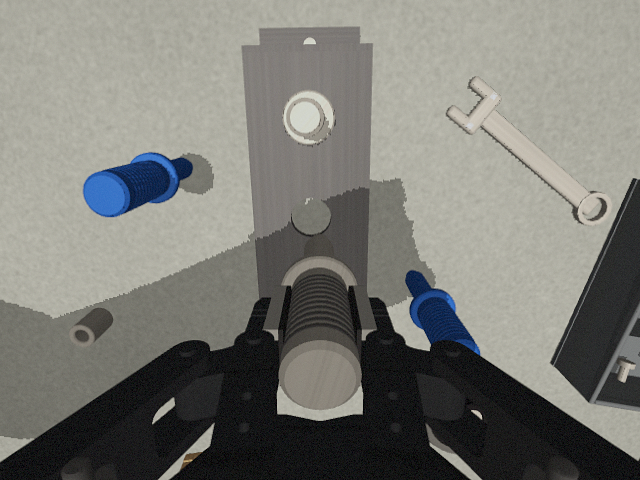

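```bash
python3 - <<'E'
from h import *
c=get_calibration('wrist'); print(onz(c,310.5,216,.082))
E
python3 -m creep '-0.0043 0.0103 0 0.02 0.01 0.05 0;0 0 0 0 0 0 0;0 0 0 0 0 0 0'; python3 -m creep '0 0 -0.01 0 0 0 0;0 0 -0.004 0 0 0 0;0 0 0 0 0 0 0'
```

```text
[0.5601481  0.15942616 0.082     ]
time_s: 24.75
ee_pos: [0.5635, 0.1602, 0.1893]
tcp_rot: [[-0.201, 0.98, 0.003], [0.98, 0.201, 0.001], [0.0, 0.003, -1.0]]
wrist_force: [-0.1, -0.1, -3.3]
gripper_width: 0.0238
time_s: 25.12
ee_pos: [0.5634, 0.16, 0.1741]
tcp_rot: [[-0.201, 0.98, 0.003], [0.98, 0.201, 0.0], [-0.0, 0.003, -1.0]]
wrist_force: [0.1, 1.5, -3.3]
gripper_width: 0.0241
```

```bash
python3 -m creep '-0.0012 -0.0006 -0.002 0 0 0 0;0 0 -0.006 0 0 0 0;0 0 -0.006 0 0 0 0;0 0 0 0 0 0 0';python3 -m creep '0 0 -0.008 0 0 0 0;0 0 -0.008 0 0 0 0;0 0 -0.008 0 0 0 0;0 0 0 0 0 0 0'
```

```text
time_s: 25.62
ee_pos: [0.5621, 0.1592, 0.1589]
tcp_rot: [[-0.201, 0.98, 0.002], [0.98, 0.201, 0.0], [-0.0, 0.002, -1.0]]
wrist_force: [0.8, -0.7, -3.1]
gripper_width: 0.0239
time_s: 26.12
ee_pos: [0.562, 0.1591, 0.1329]
tcp_rot: [[-0.201, 0.98, 0.002], [0.98, 0.201, 0.0], [-0.0, 0.002, -1.0]]
wrist_force: [-0.4, 0.3, -3.9]
gripper_width: 0.0239
```

In the hole with no contact force. Lowering to the collar.

```bash
python3 -m creep '0 0 -0.01 0 0 0 0;0 0 -0.01 0 0 0 0;0 0 -0.006 0 0 0 0;0 0 0 0 0 0 0';python3 -m creep '0 0 -0.003 0 0 0 0;0 0 0 0 0 0 0;0 0 -0.002 0 0 0 0;0 0 0 0 0 0 0'
```

```text
time_s: 26.62
ee_pos: [0.562, 0.1591, 0.105]
tcp_rot: [[-0.201, 0.98, 0.002], [0.98, 0.201, 0.0], [-0.0, 0.002, -1.0]]
wrist_force: [-0.4, -0.2, -2.8]
gripper_width: 0.0242
time_s: 27.12
ee_pos: [0.5625, 0.1593, 0.1004]
tcp_rot: [[-0.201, 0.98, 0.003], [0.98, 0.201, 0.001], [-0.0, 0.003, -1.0]]
wrist_force: [-0.1, -0.5, -3.1]
gripper_width: 0.0237
```

```bash
python3 -m creep '0 0 -0.001 0 0 0 0;0 0 0 0 0 0 0';python3 -m creep '0 0 0 0 0 0 0.4;0 0 0 0 0 0 0.6;0 0 0 0 0 0 0.8;0 0 0 0 0 0 1;0 0 0 0 0 0 1;0 0 0 0 0 0 1' 20; python3 - <<'E'
from h import *
save('w11',snapshot('wrist'))
E
```

```text
time_s: 27.38
ee_pos: [0.5627, 0.1594, 0.1005]
tcp_rot: [[-0.201, 0.98, 0.004], [0.98, 0.201, 0.0], [-0.001, 0.004, -1.0]]
wrist_force: [-0.2, -0.3, -3.9]
gripper_width: 0.024
time_s: 28.12
ee_pos: [0.5632, 0.1596, 0.1008]
tcp_rot: [[-0.201, 0.98, 0.005], [0.98, 0.201, 0.001], [-0.0, 0.005, -1.0]]
wrist_force: [-0.1, -0.8, 0.6]
gripper_width: 0.0853
```

View pics/w11.png

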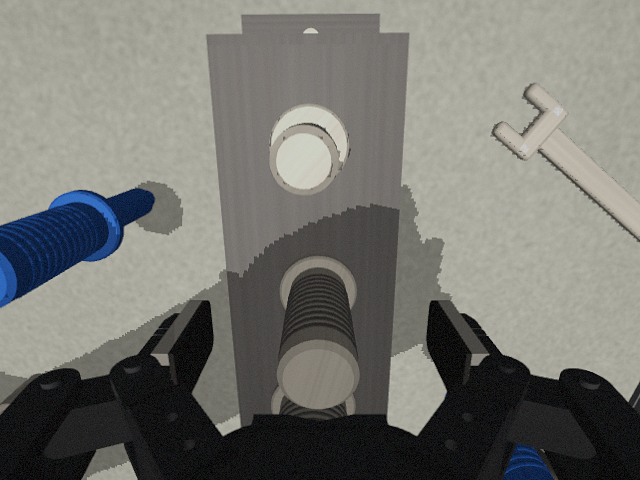

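Released, and the drift stands upright with its collar on the plate. I'll withdraw upward and check all views.

```bash
python3 -m creep '0 0 0.015 0 0 0 1;0 0 0.03 0 0 0 1;0 0 0.04 0 0 0 1;0 0 0.05 0 0 0 1;-0.02 -0.04 0.05 0 0 0 1;-0.03 -0.05 0.02 0 0 0 1;-0.03 -0.05 0 0 0 0 1;0 0 0 0 0 0 1;0 0 0 0 0 0 1'; python3 - <<'E'
from h import *
S=snapshot('side');T=snapshot('top');a=np.load('side0.npy');b=np.load('top0.npy')
x0,x1,y0,y1=200,440,140,380
save('fs',cv2.resize(np.hstack([a[y0:y1,x0:x1],S[y0:y1,x0:x1]]),None,fx=1.6,fy=1.6))
save('ft',np.vstack([b[90:340,100:540],T[90:340,100:540]]))
E
```

```text
time_s: 29.3
ee_pos: [0.4813, 0.0215, 0.3156]
tcp_rot: [[-0.204, 0.979, 0.011], [0.979, 0.204, 0.0], [-0.002, 0.011, -1.0]]
wrist_force: [0.2, 0.9, -0.9]
gripper_width: 0.0855
```

View pics/fs.png

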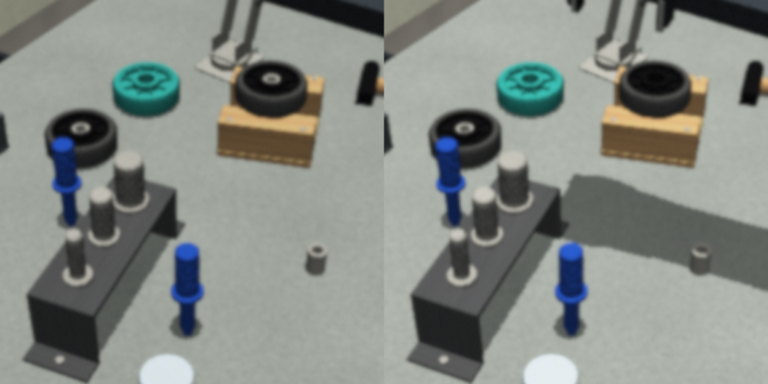

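View pics/ft.png

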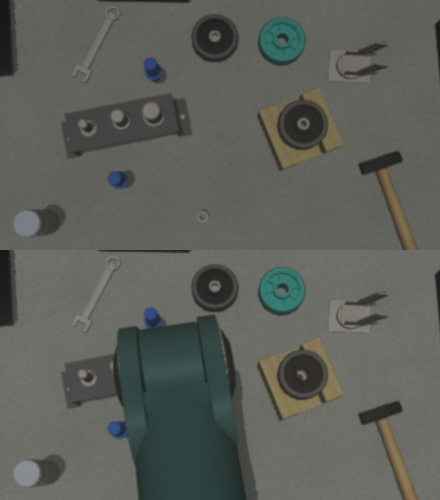

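Before and after images match: the drift is in its hole, the wheel is unmoved, and nothing else is disturbed. Handing in.

```bash
python3 -c "
from plant import *
print(hand_in())"
```

```text
the job is handed in; nothing more can be done
None
```

The sleeve is out and standing on the cradle floor, the drift is back in its own hole, and the job was handed in at about 29 s of the 72 s allowed; no verdict is reported.

- **Nose:** two side-camera views, with the drift turned 90° between them, showed it slumped about 2.5 mm towards the wrist camera. I lined it up with the sleeve in the wrist view and lowered it in with no force I could measure. I then moved the drift about 2 mm sideways to bring its body over the sleeve.
- **Press:** the sleeve slid under about 12–15 N after allowing for the drift's weight. The force then fell back to the drift's weight alone. I drove about 2–3 mm past the 36 mm of travel at which the sleeve is fully out.
- **Drift off-centre:** during the press the hand crept about 1.5 mm sideways, which I corrected. By my estimate this stayed within the limits.
- **Last checks:**
  - The wrist view through the empty bore showed the sleeve standing on the cradle floor, and the wheel is flat and did not visibly move.
  - The drift hangs upright in its hole with its collar on the plate.
  - In the side view nothing else had moved, but the arm hid part of the stand in the last top view, so there the drift's place rests on the side and wrist views.
- **Disagreement:** the cameras differed by 2–5 mm on absolute positions. For the fit I used nose and sleeve measured in the same wrist picture; for the return I relied mainly on the pose at which I had picked the drift up.

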